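# Dry-lay the power parts on two circuit boards

## Task

Lay out the power parts for soldering: put the black power module in the middle of the long board, its long side parallel to the terminal block, set the finned heatsink squarely on top of the module with its fins up, and lay the copper choke flat on the board midway between the module and the terminal block, touching neither. Stand the capacitor in the middle of the round board. Leave the solder spool, the white relay, the flux pot and the cream jar where they are.

Things in the scene. Friction and masses are not known exactly. Their poses are not given: they have to be found in the camera images.
- module_mid (a point): Power module, loose: a flat black slab with a dark grey metal top, 37 mm (its x) by 58 mm (its y, the long side) by 13 mm tall, lying flat, 70 g nominal. Point: its centre, half-way up; z up.
- heatsink_mid (a point): Heatsink, loose: bare aluminium, 37 mm (its x) by 58 mm (its y) by 22 mm tall; a 5 mm base with six upright fins running along y, the outermost flush with the sides, so it can be gripped across x. Starts lying on its base, fins up; 80 g nominal. Point: its centre, half-way up; z up.
- choke_mid (a point): Choke, loose: a copper-wound ring with dark turns, 36 mm across, 16 mm hole, 15 mm tall, lying flat, 40 g nominal. Point: its centre, half-way up, on the axis; z is the axis.
- capacitor_mid (a point): Capacitor, loose: an upright grey can with an aluminium top, 35 mm across and 44 mm tall, 40 g nominal. Point: its centre, half-way up; z is the axis.
- long_board: Long board, fixed: green circuit board on a black carrier, 184 mm (x) by 84 mm (y), top face 6 mm above the bench, turned any way. Origin: centre of the underside; z up. A grey terminal block stands at its +x end: 60 mm along y, x from +75 to +89 mm, 14 mm above the board. Midway between it and a centred module is x = +47 mm, y = 0. Else flat but for parts to 2 mm high near the -x end and long edges.
- round_board: Round board, fixed to the bench: a green disc on a black carrier, 90 mm across, its top face 6 mm above the bench, with a ring of small white lamps 2 mm high near the rim. Origin: centre of the underside; z up.
- spool: Bystander, loose: solder spool standing on end, silver with white flanges, 40 mm across, 36 mm tall. Origin: centre of the underside. Leave alone.
- relay: Bystander, loose: plain white relay block 13 mm (x) by 28 mm (y) by 16 mm tall. Origin: centre of the underside. Leave alone.
- flux_pot: Bystander, loose: small amber pot with a black lid, 40 mm across, 25 mm tall. Origin: centre of the underside. Leave alone.
- cream_jar: Bystander, loose: white jar, 64 mm across, 55 mm tall. Origin: centre of the underside. Leave alone.
Mind the look-alikes: they are no part of the job. What is shaped like the part that bears choke_mid but red is not meant. There is more than one size of the part that bears heatsink_mid; the job needs the larger.

How it is judged (in metres and radians):
At the end, for the whole second after the job is handed in: Flat and at rest (3 mm, 0.1 rad): module within 10 mm of the long board's centre, heatsink within 8 mm of the module's centre, both aligned to 0.2 rad; choke within 9 mm (along) and 12 mm (across) of midway between module and block, not touching; capacitor within 12 mm of the round board's centre (x of module_mid in the frame of long_board between -0.01 and 0.01 m and y of module_mid in the frame of long_board between -0.01 and 0.01 m and z of module_mid in the frame of long_board between 0.0095 and 0.0155 m and angle between the x axis of module_mid and the x axis of long_board, either way round below 0.2 rad and x of heatsink_mid in the frame of module_mid between -0.008 and 0.008 m and y of heatsink_mid in the frame of module_mid between -0.008 and 0.008 m and z of heatsink_mid in the frame of module_mid between 0.0145 and 0.0205 m and angle between the x axis of heatsink_mid and the x axis of module_mid, either way round below 0.2 rad and x of choke_mid in the frame of long_board between 0.038 and 0.056 m and y of choke_mid in the frame of long_board between -0.012 and 0.012 m and z of choke_mid in the frame of long_board between 0.0105 and 0.0165 m and horizontal distance between capacitor_mid and round_board below 0.012 m and z of capacitor_mid in the frame of round_board between 0.025 and 0.031 m and angle between each of module_mid, heatsink_mid, choke_mid, capacitor_mid's own z axis and vertical below 0.1 rad and linear speed of each of module, heatsink, choke, capacitor below 0.02 m/s and horizontal distance between choke_mid and module_mid above 0.037 m).
It fails at once if the solder spool was moved by more than 15 mm (distance of spool from where it was at the start of the episode above 0.015 m).
It fails at once if the white relay was moved by more than 15 mm (distance of relay from where it was at the start of the episode above 0.015 m).
It fails at once if the flux pot was moved by more than 15 mm (distance of flux_pot from where it was at the start of the episode above 0.015 m).
It fails at once if the cream jar was moved by more than 15 mm (distance of cream_jar from where it was at the start of the episode above 0.015 m).
It also fails if it takes over 90 s, if anything falls off the work surface, if the arm or the gripper's body presses on something with over 40 N, if the wrist force passes 120 N, or if a joint passes its speed limit or range.

## Robot

A 6-joint arm with a two-finger parallel gripper is mounted at the origin on the work surface. World frame = base frame: x ahead of the robot, y to its left, z up, the work surface at z = 0. Lengths are in mm, angles in rad, forces in N, time in s.
With the tool pointing down it reaches from about 350 to 975 mm from the base axis. Payload 7.1 kg.
Tool frame: the origin (TCP) lies between the finger pads; the fingertips stand 19 mm ahead of it and the grasp point (between the pads) is the TCP; z points along the fingers, y is the line along which they close (so a half turn about z gives the same grasp; the last joint's range is limited). The gripper opens to 88 mm and grips with 3 to 60 N. Pads are 20 mm wide; open, the fingers measure 115 mm over their backs; the gripper's body (75 mm by 178 mm) begins 61 mm behind the grasp point.
Start: joints at [-1.289, 0.423, 1.63, -0, 1.089, -0.019], TCP at [185.196, -596.915, 241.675] pointing down, gripper open.
Joint ranges: [-3, 3], [-0.9, 2.11], [0.09, 2.58], [-1.31, 4.45], [0.11, 2.69], [-2.54, 2.54]. Speed limits (rad/s): [2.39, 2.39, 3.01, 3.14, 3.14, 3.14].

## Interface

Orientations are given as a rotation vector (axis times angle).
In Python, from workcell import ctrl gives the robot as it stands.
- The arm moves only by the tool arm_command, never from a script. Its argument "series" is a list of rows, each an object with "linear": the shift along the tool's x, y, z in m, a list of three; "turn": the turn about the tool's z in rad. A call has 1 to 10 rows; each row shifts and turns the commanded pose from where the row before left it, along the tool's axes as they then stand; what a row does not reach is not made up. A row lasts 1/10 s, in which the tool goes at most 50 mm and 8.59 degrees, less where a joint would pass 70% of its speed; a pose out of reach is approached as far as the arm can. A call with a gripper value outside its range is refused whole. "jaw" is the opening, from -1 (shut) to 1 (fully open), set as the call begins (left out, the last holds). The fingers move at their own pace and stop on an object; the grip force is fixed at half the most. Time passes only in rows, so rows that do not move let the fingers close. It gives the time, the measured TCP pose, the force, the opening and the grip force at its end, in the units of the state.
- ctrl.get_obs(): the state, without advancing time (a new reading comes with each control period).
- ctrl.get_image(name): name is "scene" or "top"; returns a dict with "frame" (480x640x3 uint8, blue, green, red), "fx", "fy", "cx", "cy" (pixels), "rvec" (rotation vector, rad) and "tvec" (3), from world to camera coordinates, as OpenCV has them. Camera axes: x right, y down, z forward; pixel columns grow to the right and rows downward; lengths in mm; the calibration is good to about 2 mm. A picture is of the moment at which its call begins. There is no depth.
- ctrl.close_job(): hands the job in; it is judged then, once.
The state is a dict: "t": time; "qpos": joint angles; "qvel": joint speeds; "joint_torque": joint torques, N m; "ee_pos": TCP position; "orientation": TCP orientation; "ft_force": force on the tool from outside, world axes, zero at the start; "moment": the same for the moment, N m; "width": finger opening in mm; "grasp_force": force on a finger pad.
Only numpy, scipy, OpenCV 4.12 (cv2) and the standard library are available. Lean on these libraries where they do the work, as an engineer would, in place of code of your own. Each camera call takes 0.05 s, during which the arm holds its last target. There are 200 camera calls.

## Working session

There is one attempt and no reset: what is moved stays moved. The work goes in short steps, Python scripts to look and compute and a tool call to move; the robot and the scene stay as the last step left them, time stands still between calls to the robot, and variables do not carry over. Pictures are saved under pics/ and viewed, at most 14 in all, crops included, and the job is handed in when it is done.

Besides the shell and the picture viewer there is one more tool, called after "Call:" as a command line: name --argument value ..., lists and objects as JSON in quotes. arm_command: Moves the arm, as the interface text tells. Its arguments: {"type":"object","properties":{"series":{"type":"array"},"jaw":{"type":"number"}},"required":["series"]}

```bash
mkdir -p pics
cat > h.py <<'E'
import numpy as np, cv2
from workcell import ctrl
def snap(name,fn=None):
    d=ctrl.get_image(name)
    if fn: cv2.imwrite('pics/'+fn,d['frame']); np.savez('pics/'+fn+'.npz',**d)
    return d
def cam(d):
    R=cv2.Rodrigues(np.array(d['rvec'],float))[0]; t=np.array(d['tvec'],float).ravel()
    return R,t
def ray(d,u,v,z):
    R,t=cam(d); c=-R.T@t
    r=R.T@np.array([(u-d['cx'])/d['fx'],(v-d['cy'])/d['fy'],1.])
    return c+r*(z-c[2])/r[2]
def proj(d,p):
    R,t=cam(d); q=R@np.array(p,float)+t
    return q[0]/q[2]*d['fx']+d['cx'],q[1]/q[2]*d['fy']+d['cy']
E
python3 - <<'E'
from h import *
for n in('top','scene'):
    d=snap(n,n+'0.png'); R,t=cam(d); print(n,-R.T@t,R[2],d['fx'])
o=ctrl.get_obs(); print(o)
E
```

```text
top [314.5133503   25.64738097 947.07194706] [ 0.22003732  0.01052837 -0.97543464] 458.97404870592754
scene [1030.26758608 -611.73143125  597.08868751] [-0.53063182  0.65354868 -0.53972586] 476.027208387798
{'t': 0.1, 'qpos': array([-1.28901852e+00,  4.23767507e-01,  1.63057254e+00,  5.25302114e-06,
        1.08861489e+00, -1.90213277e-02]), 'qvel': array([ 1.05383653e-03, -1.87656851e-03, -3.31732625e-03, -9.45087366e-05,
        5.24730820e-04,  4.77195788e-04]), 'joint_torque': array([-4.10071925e-04, -5.45613563e+01, -2.74324590e+01,  6.45046681e-02,
        1.88161799e-02, -4.94146991e-05]), 'ee_pos': array([ 185.06219546, -596.49075765,  240.99361312]), 'orientation': array([-3.10479278e+00, -4.70508640e-01,  2.72963457e-04]), 'ft_force': array([-0.66204252,  0.04998794,  0.29780636]), 'moment': array([-0.01373152, -0.01802001, -0.01299066]), 'grasp_force': 0.0, 'width': 88.15934184489025}
```

View pics/top0.png

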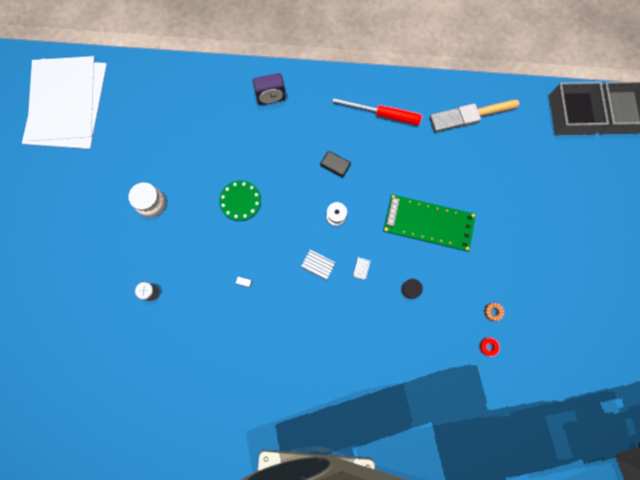

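View pics/scene0.png

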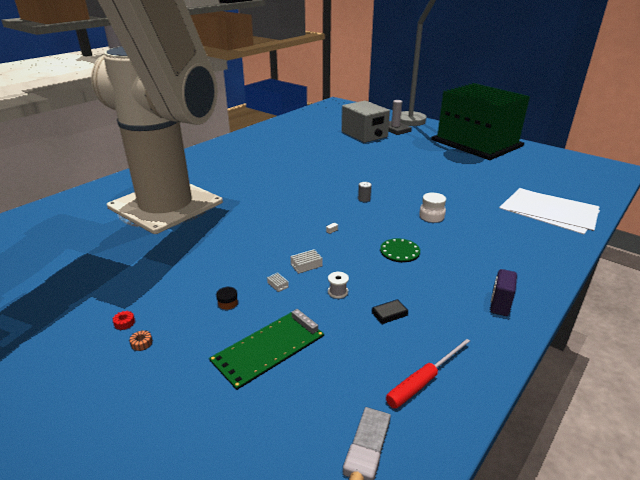

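The top view shows the module at (336,163), large heatsink (318,264), small decoy (362,268), copper choke (495,312), red decoy (489,347) and capacitor (147,291). The round board is at (240,200) and the long board at (430,222), with its terminal block on the left end (392,212). The scene view agrees.

```bash
cat > meas.py <<'E'
from h import *
# name: (z mid, top px, scene px)
O=dict(module=(6.5,(336,163),(390,311)),heatsink=(11,(318,264),(307,260)),choke=(7.5,(495,306),(141,341)),cap=(22,(147,291),(365,192)),
 long=(3,(430,222),(268,347)),round=(3,(240,200),(400,250)),spool=(18,(337,207),(338,290)),relay=(8,(243,282),(332,228)),flux=(12.5,(412,288),(227,298)),jar=(27,(145,198),(433,208)),small=(8,(362,268),(278,282)))
def blobs(d):
    f=d['frame'].astype(int); b,g,r=f[...,0],f[...,1],f[...,2]
    hsv=cv2.cvtColor(d['frame'],cv2.COLOR_BGR2HSV)
    m=~((hsv[...,0]>96)&(hsv[...,0]<116)&(hsv[...,1]>130))
    n,l,s,c=cv2.connectedComponentsWithStats(m.astype(np.uint8)); return l,s
def get(d,l,s,px):
    u,v=px; w=l[v-6:v+7,u-6:u+7]; k=np.bincount(w[w>0]).argmax()
    cs,_=cv2.findContours((l==k).astype(np.uint8),cv2.RETR_EXTERNAL,cv2.CHAIN_APPROX_NONE)
    return cs[0][:,0,:].astype(float)
def rect(d,c,z):
    P=np.array([ray(d,u,v,z)[:2] for u,v in c],np.float32)
    (x,y),(w,h),a=cv2.minAreaRect(P)
    if w>h: a+=90;w,h=h,w
    m=cv2.moments(c.astype(np.float32)); ct=ray(d,m['m10']/m['m00'],m['m01']/m['m00'],z)
    return x,y,w,h,((a+90)%180),ct[0],ct[1]   # a: direction of long side, deg
if __name__=='__main__':
    import sys
    for i,n in enumerate(('top','scene')):
        d=snap(n); l,s=blobs(d)
        for k,o in O.items():
            try: print(n,k,np.round(rect(d,get(d,l,s,o[1+i]),o[0]),1))
            except Exception as e: print(n,k,e)
E
python3 meas.py
```

```text
top module [698.8   1.7  38.1  57.   64.7 698.6   1.8]
top heatsink [472.8  23.5  42.1  61.8  67.3 472.5  23.2]
top choke [ 402.6 -341.    38.4   40.4  136.9  403.3 -340.8]
top cap [391.4 362.8  36.5  49.   87.2 390.5 363.5]
top long [ 582.7 -207.1   86.6  186.3   80.5  582.  -207.6]
top round [600.9 201.2  88.2  90.2   5.7 600.5 201. ]
top spool [582.1  -8.1  44.2  50.3   3.9 582.   -7.2]
top relay [426.  173.4  16.8  32.8  77.5 426.1 173.5]
top flux [ 436.1 -170.4   36.7   42.9  137.8  436.6 -170.8]
top jar [580.  390.6  63.8  85.3  50.  580.  390.2]
top small [471.7 -66.8  29.   43.5 168.9 471.7 -66.8]
scene module [697.9   3.4  46.9  64.4  65.2 697.9   2.4]
scene heatsink [471.5  25.8  68.6  72.9  66.9 472.   24.5]
scene choke [ 403.1 -338.    36.3   52.2  157.3  403.4 -338.3]
scene cap [390.1 364.   36.1 116.5 125.4 389.8 362.4]
scene long [ 582.4 -200.8   89.3  194.2   80.7  582.4 -210.2]
scene round [598.8 203.2  89.9  95.1 129.2 600.2 201.4]
scene spool [580.5  -4.7  40.9  88.4 126.4 581.8  -6.2]
scene relay [424.6 174.5  26.8  52.5 127.5 425.2 173.9]
scene flux [ 436.8 -168.9   37.    68.9  142.   437.7 -169.8]
scene jar [578.4 393.8  63.2 166.  114.  580.6 388.9]
scene small [472.7 -65.3  37.5  57.2 168.3 473.4 -65.8]
```

```bash
cat > plan.py <<'E'
import sys
from h import *
# plan.py x y z closing_deg : tool-frame shift from the present pose (before and after the turn)
x,y,z,a=map(float,sys.argv[1:5]); o=ctrl.get_obs()
R=cv2.Rodrigues(np.array(o['orientation']))[0]; p=np.array(o['ee_pos'])
th=np.arctan2(R[1,1],R[0,1]); q6=o['qpos'][5]; qn=q6+(np.arctan2(y,x)-o['qpos'][0])
best=min((((th-np.radians(a)+k*np.pi)) for k in(-2,-1,0,1,2)),key=lambda t:abs(qn+t))
c,s=np.cos(best),np.sin(best); Rn=R@np.array([[c,-s,0],[s,c,0],[0,0,1]])
d=np.array([x,y,z])-p
print('t',round(o['t'],2),'pos',p.round(1),'closing deg',round(np.degrees(th),1),'tilt',(R[2,2]).round(4),'width',o['width'].round(1),'grip',round(o['grasp_force'],1))
print('turn',best.round(3),'q6 final',(qn+best).round(2),'shift after turn mm',(Rn.T@d).round(1),'before turn',(R.T@d).round(1))
E
python3 plan.py 698.5 2.2 140 -25.2
```

```text
Traceback (most recent call last):
  File "plan.py", line 10, in <module>
    print('t',round(o['t'],2),'pos',p.round(1),'closing deg',round(np.degrees(th),1),'tilt',(R[2,2]).round(4),'width',o['width'].round(1),'grip',round(o['grasp_force'],1))
                                                                                                                      ^^^^^^^^^^^^^^^^
AttributeError: 'float' object has no attribute 'round'
```

```bash
sed -i "s/o\['width'\].round(1)/round(o['width'],1)/" plan.py; python3 plan.py 698.5 2.2 140 -25.2
```

```text
t 0.2 pos [ 185.1 -596.6  241.2] closing deg -72.8 tilt -1.0 width 87.8 grip 0.0
turn -0.83 q6 final 0.44 shift after turn mm [760.4 209.6 101.6] before turn [ 667.7 -419.8  101.6]
```

Call:
arm_command --series '[{"linear":[0.033,-0.021,0.005],"turn":0},{"linear":[0.033,-0.021,0.005],"turn":0},{"linear":[0.033,-0.021,0.005],"turn":0},{"linear":[0.033,-0.021,0.005],"turn":0},{"linear":[0.033,-0.021,0.005],"turn":0},{"linear":[0.033,-0.021,0.005],"turn":0},{"linear":[0.033,-0.021,0.005],"turn":0},{"linear":[0.033,-0.021,0.005],"turn":0},{"linear":[0.033,-0.021,0.005],"turn":0},{"linear":[0.033,-0.021,0.005],"turn":0}]' --jaw 0.7

```text
t: 1.2
ee_pos: [439.0, -297.2, 191.5]
orientation: [3.106, 0.471, 0.0]
ft_force: [-0.7, -0.5, -0.3]
width: 74.6
grasp_force: 0.0
```

Call:
arm_command --series '[{"linear":[0.033,-0.021,0.005],"turn":0},{"linear":[0.033,-0.021,0.005],"turn":0},{"linear":[0.033,-0.021,0.005],"turn":0},{"linear":[0.033,-0.021,0.005],"turn":0},{"linear":[0.033,-0.021,0.005],"turn":0},{"linear":[0.033,-0.021,0.005],"turn":0},{"linear":[0.033,-0.021,0.005],"turn":0},{"linear":[0.033,-0.021,0.005],"turn":0},{"linear":[0.033,-0.021,0.005],"turn":0},{"linear":[0.033,-0.021,0.005],"turn":0}]'

```text
t: 2.2
ee_pos: [691.9, 1.2, 141.2]
orientation: [-3.106, -0.471, 0.001]
ft_force: [0.6, -1.2, 0.2]
width: 74.5
grasp_force: 0.0
```

Call:
arm_command --series '[{"linear":[0,0,0],"turn":-0.119},{"linear":[0,0,0],"turn":-0.119},{"linear":[0,0,0],"turn":-0.119},{"linear":[0,0,0],"turn":-0.119},{"linear":[0,0,0],"turn":-0.119},{"linear":[0,0,0],"turn":-0.119},{"linear":[0,0,0],"turn":-0.116},{"linear":[0,0,0],"turn":0}]'

```text
t: 3.0
ee_pos: [690.9, -0.2, 141.4]
orientation: [-2.652, -1.684, 0.001]
ft_force: [0.5, -0.4, 0.6]
width: 74.6
grasp_force: 0.0
```

```bash
python3 plan.py 698.5 2.2 21 -25.2
```

```text
t 3.0 pos [ 6.909e+02 -2.000e-01  1.414e+02] closing deg -25.2 tilt -1.0 width 74.6 grip 0.0
turn 0.001 q6 final 0.44 shift after turn mm [  5.4   5.9 120.4] before turn [  5.4   5.9 120.4]
```

Call:
arm_command --series '[{"linear":[0.0054,0.0059,0.015],"turn":0},{"linear":[0,0,0.03],"turn":0},{"linear":[0,0,0.03],"turn":0},{"linear":[0,0,0.025],"turn":0},{"linear":[0,0,0.015],"turn":0},{"linear":[0,0,0.005],"turn":0},{"linear":[0,0,0],"turn":0}]'

```text
t: 3.7
ee_pos: [698.6, 2.2, 21.0]
orientation: [-2.653, -1.681, 0.002]
ft_force: [0.6, -1.0, 0.3]
width: 74.9
grasp_force: 0.0
```

Call:
arm_command --series '[{"linear":[0,0,0],"turn":0},{"linear":[0,0,0],"turn":0},{"linear":[0,0,0],"turn":0},{"linear":[0,0,0],"turn":0},{"linear":[0,0,0],"turn":0},{"linear":[0,0,0],"turn":0}]' --jaw -1

```text
t: 4.3
ee_pos: [698.8, 2.1, 21.9]
orientation: [2.653, 1.683, 0.0]
ft_force: [0.1, 0.6, 1.7]
width: 36.7
grasp_force: 30.0
```

```bash
python3 plan.py 582.5 -207.3 100 80.5
```

```text
t 4.3 pos [698.8   2.1  21.9] closing deg -25.2 tilt -1.0 width 36.7 grip 30.0
turn 1.297 q6 final 1.39 shift after turn mm [-80.1 225.8 -78.1] before turn [-239.   -16.   -78.1]
```

Call:
arm_command --series '[{"linear":[0,0,-0.02],"turn":0},{"linear":[0,0,-0.03],"turn":0},{"linear":[0,0,-0.028],"turn":0},{"linear":[-0.034,-0.0023,0],"turn":0},{"linear":[-0.034,-0.0023,0],"turn":0},{"linear":[-0.034,-0.0023,0],"turn":0},{"linear":[-0.034,-0.0023,0],"turn":0},{"linear":[-0.034,-0.0023,0],"turn":0},{"linear":[-0.034,-0.0023,0],"turn":0},{"linear":[-0.035,-0.0023,0],"turn":0}]'

```text
t: 5.3
ee_pos: [582.1, -208.5, 101.2]
orientation: [2.651, 1.683, 0.001]
ft_force: [0.6, 0.4, 0.1]
width: 36.8
grasp_force: 30.0
```

Call:
arm_command --series '[{"linear":[0,0,0],"turn":0.14},{"linear":[0,0,0],"turn":0.14},{"linear":[0,0,0],"turn":0.14},{"linear":[0,0,0],"turn":0.14},{"linear":[0,0,0],"turn":0.14},{"linear":[0,0,0],"turn":0.14},{"linear":[0,0,0],"turn":0.14},{"linear":[0,0,0],"turn":0.14},{"linear":[0,0,0],"turn":0.14},{"linear":[0,0,0],"turn":0.037}]'

```text
t: 6.3
ee_pos: [582.8, -207.4, 101.1]
orientation: [3.13, -0.268, 0.002]
ft_force: [-0.3, 0.4, -0.7]
width: 36.8
grasp_force: 30.0
```

```bash
python3 plan.py 582.5 -207.3 28.5 80.5
python3 - <<'E'
from h import *
for n in('top','scene'):
    d=snap(n); u,v=map(int,proj(d,(582,-207,30))); f=d['frame'][v-75:v+75,u-100:u+100]
    cv2.imwrite(f'pics/{n}1.png',cv2.resize(f,None,fx=3.5,fy=3.5,interpolation=cv2.INTER_CUBIC)); print(u,v)
E
```

```text
t 6.3 pos [ 582.8 -207.4  101.1] closing deg -99.8 tilt -1.0 width 36.8 grip 30.0
turn -0.005 q6 final 1.39 shift after turn mm [-0.4 -0.1 72.6] before turn [-0.4 -0.1 72.6]
432 218
266 335
```

Call:
arm_command --series '[{"linear":[0,0,0.025],"turn":0},{"linear":[0,0,0.025],"turn":0},{"linear":[0,0,0.014],"turn":0},{"linear":[0,0,0.005],"turn":0},{"linear":[0,0,0.003],"turn":0},{"linear":[0,0,0],"turn":0},{"linear":[0,0,0],"turn":0}]'

```text
t: 7.1
ee_pos: [583.1, -207.5, 28.6]
orientation: [3.13, -0.26, 0.003]
ft_force: [0.1, 0.4, -1.6]
width: 36.6
grasp_force: 30.0
```

Call:
arm_command --series '[{"linear":[0,0,0],"turn":0},{"linear":[0,0,0],"turn":0},{"linear":[0,0,0],"turn":0},{"linear":[0,0,-0.02],"turn":0},{"linear":[0,0,-0.035],"turn":0},{"linear":[0,0,-0.035],"turn":0},{"linear":[0,0,-0.03],"turn":0}]' --jaw 0.5

```text
t: 7.8
ee_pos: [582.6, -207.3, 149.4]
orientation: [3.131, -0.261, 0.001]
ft_force: [1.1, -0.5, 0.3]
width: 65.9
grasp_force: 0.0
```

```bash
python3 plan.py 472.2 23.8 140 -22.8
```

```text
t 7.8 pos [ 582.6 -207.3  149.4] closing deg -99.5 tilt -1.0 width 65.9 grip 0.0
turn -1.339 q6 final 0.45 shift after turn mm [ 170.3 -191.3    9.3] before turn [-147.1 -209.7    9.3]
```

Call:
arm_command --series '[{"linear":[-0.021,-0.03,0.001],"turn":0},{"linear":[-0.021,-0.03,0.001],"turn":0},{"linear":[-0.021,-0.03,0.001],"turn":0},{"linear":[-0.021,-0.03,0.001],"turn":0},{"linear":[-0.021,-0.03,0.001],"turn":0},{"linear":[-0.021,-0.03,0.001],"turn":0},{"linear":[-0.021,-0.03,0.001],"turn":0}]' --jaw 0.7

```text
t: 8.5
ee_pos: [471.5, 25.3, 140.9]
orientation: [-3.131, 0.261, -0.001]
ft_force: [0.7, 0.3, -0.5]
width: 74.7
grasp_force: 0.0
```

Call:
arm_command --series '[{"linear":[0,0,0],"turn":-0.134},{"linear":[0,0,0],"turn":-0.134},{"linear":[0,0,0],"turn":-0.134},{"linear":[0,0,0],"turn":-0.134},{"linear":[0,0,0],"turn":-0.134},{"linear":[0,0,0],"turn":-0.134},{"linear":[0,0,0],"turn":-0.134},{"linear":[0,0,0],"turn":-0.134},{"linear":[0,0,0],"turn":-0.134},{"linear":[0,0,0],"turn":-0.134}]'

```text
t: 9.5
ee_pos: [472.3, 24.2, 140.9]
orientation: [2.611, 1.747, 0.001]
ft_force: [-0.2, -0.2, 0.4]
width: 74.7
grasp_force: 0.0
```

```bash
python3 plan.py 472.2 23.8 25 -22.8
python3 - <<'E'
from h import *
for n in('top','scene'):
    d=snap(n,n+'2.png'); u,v=map(int,proj(d,(582,-207,10))); f=d['frame'][v-60:v+60,u-80:u+80]
    cv2.imwrite(f'pics/{n}2c.png',cv2.resize(f,None,fx=5,fy=5,interpolation=cv2.INTER_CUBIC)); print(u,v)
    h=cv2.cvtColor(d['frame'],cv2.COLOR_BGR2HSV)
    m=((h[...,2]<75)&(h[...,1]<120)).astype(np.uint8)
    nn,l,s,c=cv2.connectedComponentsWithStats(m)
    for k in range(1,nn):
        if abs(c[k][0]-u)<30 and abs(c[k][1]-v)<25 and s[k][4]>80:
            ct=cv2.findContours((l==k).astype(np.uint8),0,1)[0][0][:,0,:]
            P=np.array([ray(d,a,b,15)[:2] for a,b in ct],np.float32); print(n,s[k][4],cv2.minAreaRect(P),ray(d,*c[k],13))
E
```

```text
t 9.5 pos [472.3  24.2 140.9] closing deg -22.4 tilt -1.0 width 74.7 grip 0.0
turn 0.006 q6 final 0.45 shift after turn mm [-4.000e-01  1.000e-01  1.159e+02] before turn [-4.000e-01  1.000e-01  1.159e+02]
430 221
266 343
scene 242 ((585.4580078125, -209.5474853515625), (42.11122131347656, 66.85757446289062), 80.43135833740234) [ 590.54635974 -212.71581736   13.        ]
```

View pics/top2c.png

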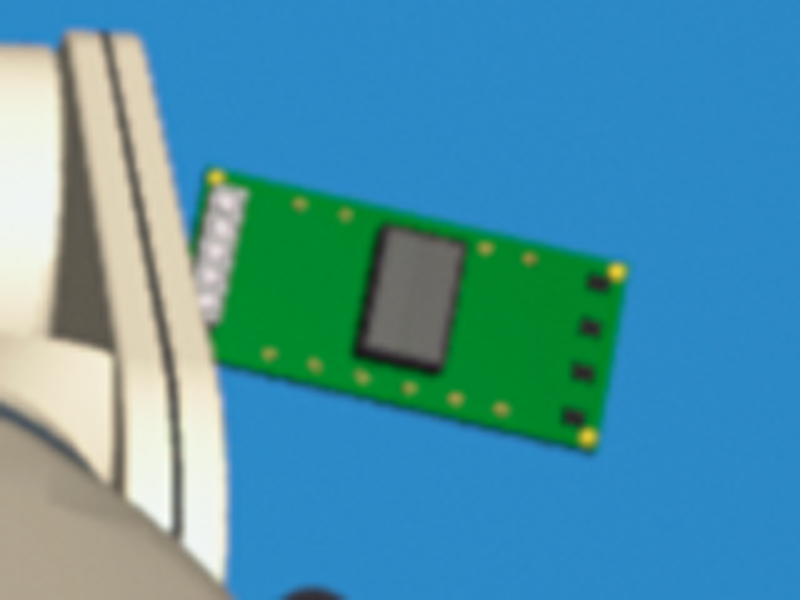

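Call:
arm_command --series '[{"linear":[0,0,0.03],"turn":0},{"linear":[0,0,0.03],"turn":0},{"linear":[0,0,0.03],"turn":0},{"linear":[0,0,0.015],"turn":0},{"linear":[0,0,0.01],"turn":0},{"linear":[0,0,0],"turn":0}]'

```text
t: 10.2
ee_pos: [471.6, 24.2, 24.8]
orientation: [-2.617, -1.737, 0.002]
ft_force: [-0.4, 0.6, -0.5]
width: 74.7
grasp_force: 0.0
```

Call:
arm_command --series '[{"linear":[0,0,0],"turn":0},{"linear":[0,0,0],"turn":0},{"linear":[0,0,0],"turn":0},{"linear":[0,0,0],"turn":0},{"linear":[0,0,0],"turn":0},{"linear":[0,0,0],"turn":0}]' --jaw -1

```text
t: 10.8
ee_pos: [472.4, 24.2, 26.0]
orientation: [2.616, 1.74, 0.001]
ft_force: [0.4, 0.1, 4.8]
width: 36.8
grasp_force: 30.0
```

The crop shows the module square to the board and about centred. Its top-face centre is at crop (412,297), which is image (432.4,220.4).

```bash
python3 - <<'E'
from h import *
d=np.load('pics/top2.png.npz')
print(ray(d,432.4,220.4,17), 'board corners', [ray(d,350+u/5,161+v/5,6)[:2].round(1) for u,v in((207,170),(628,263),(595,450))])
E
python3 plan.py 583 -207.5 100 80.5
```

```text
[ 582.49585506 -209.90599971   17.        ] board corners [array([ 635.6, -123.7]), array([ 607.7, -304.5]), array([ 525.1, -290.4])]
t 10.8 pos [472.4  24.2  26. ] closing deg -22.7 tilt -1.0 width 36.8 grip 30.0
turn 1.34 q6 final 1.39 shift after turn mm [147.4 210.3 -73.9] before turn [-170.9  191.6  -73.9]
```

Call:
arm_command --series '[{"linear":[0,0,-0.025],"turn":0},{"linear":[0,0,-0.025],"turn":0},{"linear":[0,0,-0.025],"turn":0},{"linear":[-0.0245,0.0275,0],"turn":0},{"linear":[-0.0245,0.0275,0],"turn":0},{"linear":[-0.0245,0.0275,0],"turn":0},{"linear":[-0.0245,0.0275,0],"turn":0},{"linear":[-0.0245,0.0275,0],"turn":0},{"linear":[-0.0245,0.0275,0],"turn":0},{"linear":[-0.0245,0.0275,0],"turn":0}]'

```text
t: 11.8
ee_pos: [583.5, -209.8, 100.4]
orientation: [-2.616, -1.739, 0.001]
ft_force: [1.1, 0.2, -0.8]
width: 36.5
grasp_force: 30.0
```

Call:
arm_command --series '[{"linear":[0,0,0],"turn":0.134},{"linear":[0,0,0],"turn":0.134},{"linear":[0,0,0],"turn":0.134},{"linear":[0,0,0],"turn":0.134},{"linear":[0,0,0],"turn":0.134},{"linear":[0,0,0],"turn":0.134},{"linear":[0,0,0],"turn":0.134},{"linear":[0,0,0],"turn":0.134},{"linear":[0,0,0],"turn":0.134},{"linear":[0,0,0],"turn":0.134}]'

```text
t: 12.8
ee_pos: [583.0, -208.3, 100.3]
orientation: [-3.13, 0.269, 0.001]
ft_force: [0.1, 0.7, -0.1]
width: 36.5
grasp_force: 30.0
```

```bash
python3 plan.py 582.7 -208.2 44 80.5
python3 - <<'E'
from h import *
for n in('scene',):
    d=snap(n,n+'3.png'); u,v=map(int,proj(d,(582,-207,50))); f=d['frame'][v-60:v+60,u-80:u+80]
    cv2.imwrite(f'pics/{n}3c.png',cv2.resize(f,None,fx=5,fy=5,interpolation=cv2.INTER_CUBIC)); print(u,v)
E
```

```text
t 12.8 pos [ 583.  -208.3  100.3] closing deg -99.8 tilt -1.0 width 36.5 grip 30.0
turn -0.006 q6 final 1.39 shift after turn mm [-0.3 -0.  56.3] before turn [-0.3 -0.  56.3]
265 326
```

View pics/scene3c.png

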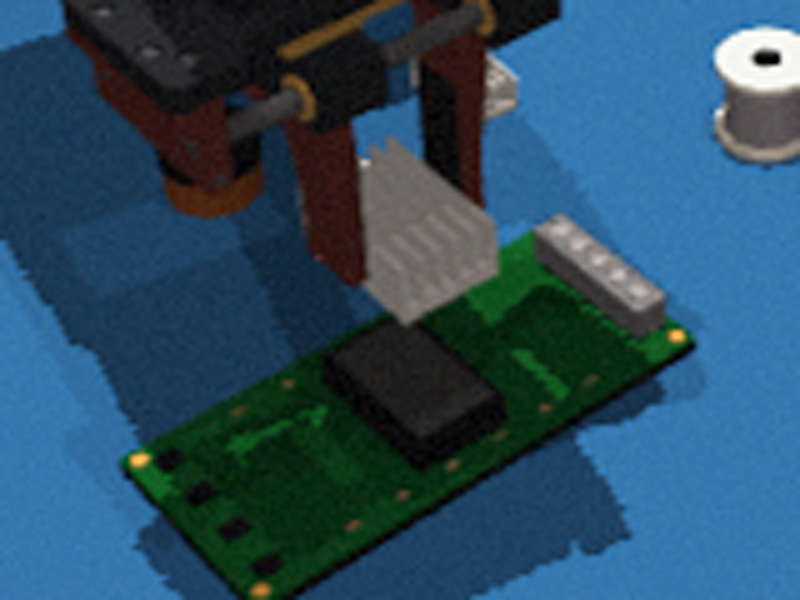

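The heatsink hangs level above the module, aligned with it. I'll check the offset along its length from the near-edge corners: heatsink bottom at crop (407,325) and (497,268), module top at (420,437) and (503,393).

Run:
```python
from h import *
d=np.load('pics/scene3.png.npz')
f=lambda u,v,z: ray(d,185+u/5,266+v/5,z)[:2].round(1)
for z in (74,75.5): print(f(407,325,z),f(497,268,z))
print(f(420,437,19),f(503,393,19))
```

```text
[ 610.6 -231.6] [ 614.5 -193.9]
[ 611.8 -232.6] [ 615.7 -195.1]
[ 607.5 -227. ] [ 615.  -194.7]
```

Call:
arm_command --series '[{"linear":[0,0,0.02],"turn":0},{"linear":[0,0,0.018],"turn":0},{"linear":[0,0,0.01],"turn":0},{"linear":[0,0,0.005],"turn":0},{"linear":[0,0,0.003],"turn":0},{"linear":[0,0,0],"turn":0},{"linear":[0,0,0],"turn":0}]'

```text
t: 13.55
ee_pos: [583.9, -208.6, 45.3]
orientation: [3.131, -0.26, 0.002]
ft_force: [-0.7, 0.4, -0.8]
width: 37.1
grasp_force: 30.0
```

Call:
arm_command --series '[{"linear":[0,0,0],"turn":0},{"linear":[0,0,0],"turn":0},{"linear":[0,0,0],"turn":0},{"linear":[0,0,-0.02],"turn":0},{"linear":[0,0,-0.035],"turn":0},{"linear":[0,0,-0.035],"turn":0},{"linear":[0,0,-0.01],"turn":0}]' --jaw 0.5

```text
t: 14.25
ee_pos: [585.3, -209.1, 148.4]
orientation: [3.129, -0.261, 0.009]
ft_force: [0.0, -0.1, -0.4]
width: 66.2
grasp_force: 0.0
```

```bash
python3 plan.py 403 -340 140 100
```

```text
t 14.25 pos [ 585.3 -209.1  148.4] closing deg -99.5 tilt -1.0 width 66.2 grip 0.0
turn -0.341 q6 final 0.7 shift after turn mm [-202.3   97.2    7.7] before turn [-158.2  159.2    7.7]
```

Call:
arm_command --series '[{"linear":[-0.0264,0.0265,0.001],"turn":0},{"linear":[-0.0264,0.0265,0.001],"turn":0},{"linear":[-0.0264,0.0265,0.001],"turn":0},{"linear":[-0.0264,0.0265,0.001],"turn":0},{"linear":[-0.0264,0.0265,0.001],"turn":0},{"linear":[-0.0264,0.0265,0.001],"turn":0},{"linear":[0,0,0],"turn":0},{"linear":[0,0,0],"turn":0}]'

```text
t: 15.05
ee_pos: [400.3, -339.2, 138.3]
orientation: [-3.13, 0.264, 0.001]
ft_force: [1.0, -0.2, -0.1]
width: 65.7
grasp_force: 0.0
```

```bash
python3 plan.py 403.1 -340 23 80.5
python3 - <<'E'
from h import *
for n in('top','scene'):
    d=snap(n,n+'4.png')
    if n=='top': continue
    u,v=map(int,proj(d,(582,-207,30))); f=d['frame'][v-60:v+60,u-80:u+80]
    cv2.imwrite(f'pics/{n}4c.png',cv2.resize(f,None,fx=5,fy=5,interpolation=cv2.INTER_CUBIC)); print(u,v)
E
```

```text
t 15.05 pos [ 400.3 -339.2  138.3] closing deg -99.6 tilt -1.0 width 65.7 grip 0.0
turn -0.002 q6 final 1.04 shift after turn mm [  2.9   0.4 115.3] before turn [  2.9   0.4 115.3]
266 335
```

View pics/scene4c.png

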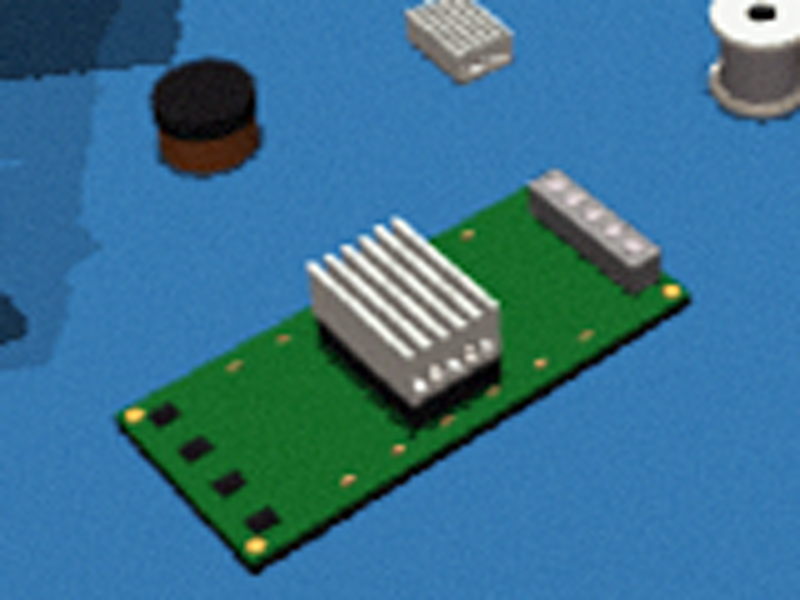

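The heatsink sits squarely on the module, flush at its edges, near crop (405,325). The choke pick is next.

Call:
arm_command --series '[{"linear":[0.003,0.0004,0.02],"turn":0},{"linear":[0,0,0.03],"turn":0},{"linear":[0,0,0.03],"turn":0},{"linear":[0,0,0.02],"turn":0},{"linear":[0,0,0.01],"turn":0},{"linear":[0,0,0.005],"turn":0},{"linear":[0,0,0],"turn":0}]'

```text
t: 15.85
ee_pos: [404.3, -339.6, 23.6]
orientation: [-3.131, 0.259, 0.0]
ft_force: [0.5, 0.2, -0.1]
width: 65.8
grasp_force: 0.0
```

Call:
arm_command --series '[{"linear":[0,0,0],"turn":0},{"linear":[0,0,0],"turn":0},{"linear":[0,0,0],"turn":0},{"linear":[0,0,0],"turn":0},{"linear":[0,0,0],"turn":0},{"linear":[0,0,0],"turn":0}]' --jaw -1

```text
t: 16.45
ee_pos: [403.9, -340.1, 24.2]
orientation: [3.13, -0.261, 0.001]
ft_force: [-0.9, 0.6, 6.1]
width: 35.7
grasp_force: 30.0
```

```bash
python3 plan.py 589.5 -161.3 108 170.5
```

```text
t 16.45 pos [ 403.9 -340.1   24.2] closing deg -99.5 tilt -1.0 width 35.7 grip 30.0
turn -1.571 q6 final -0.1 shift after turn mm [207.  153.5 -83.8] before turn [ 153.5 -207.   -83.8]
```

Call:
arm_command --series '[{"linear":[0,0,-0.024],"turn":0},{"linear":[0,0,-0.03],"turn":0},{"linear":[0,0,-0.03],"turn":0},{"linear":[0.022,-0.0296,0],"turn":0},{"linear":[0.022,-0.0296,0],"turn":0},{"linear":[0.022,-0.0296,0],"turn":0},{"linear":[0.022,-0.0296,0],"turn":0},{"linear":[0.022,-0.0296,0],"turn":0},{"linear":[0.022,-0.0296,0],"turn":0},{"linear":[0.0215,-0.0294,0],"turn":0}]'

```text
t: 17.45
ee_pos: [590.2, -159.9, 107.5]
orientation: [-3.131, 0.261, 0.001]
ft_force: [0.5, -0.6, -1.1]
width: 35.6
grasp_force: 30.0
```

Call:
arm_command --series '[{"linear":[0,0,0],"turn":-0.145},{"linear":[0,0,0],"turn":-0.145},{"linear":[0,0,0],"turn":-0.145},{"linear":[0,0,0],"turn":-0.145},{"linear":[0,0,0],"turn":-0.145},{"linear":[0,0,0],"turn":-0.145},{"linear":[0,0,0],"turn":-0.145},{"linear":[0,0,0],"turn":-0.145},{"linear":[0,0,0],"turn":-0.145},{"linear":[0,0,0],"turn":-0.145}]'

```text
t: 18.45
ee_pos: [589.1, -161.1, 107.4]
orientation: [-2.51, -1.888, 0.001]
ft_force: [-0.3, 0.2, -0.7]
width: 35.6
grasp_force: 30.0
```

Call:
arm_command --series '[{"linear":[0,0,0],"turn":-0.121},{"linear":[0,0,0],"turn":0},{"linear":[0,0,0],"turn":0}]'

```text
t: 18.75
ee_pos: [589.2, -161.1, 107.5]
orientation: [-2.401, -2.025, 0.0]
ft_force: [0.4, 0.5, -0.4]
width: 35.6
grasp_force: 30.0
```

```bash
python3 plan.py 589.5 -161.3 30 170.5
python3 - <<'E'
from h import *
d=snap('scene'); u,v=map(int,proj(d,(582,-180,50))); f=d['frame'][v-60:v+60,u-80:u+80]
cv2.imwrite(f'pics/s5c.png',cv2.resize(f,None,fx=5,fy=5,interpolation=cv2.INTER_CUBIC)); print(u,v)
E
```

```text
t 18.75 pos [ 589.2 -161.1  107.5] closing deg -9.7 tilt -1.0 width 35.6 grip 30.0
turn -0.004 q6 final -0.1 shift after turn mm [-0.1  0.3 77.5] before turn [-0.1  0.3 77.5]
276 317
```

View pics/s5c.png

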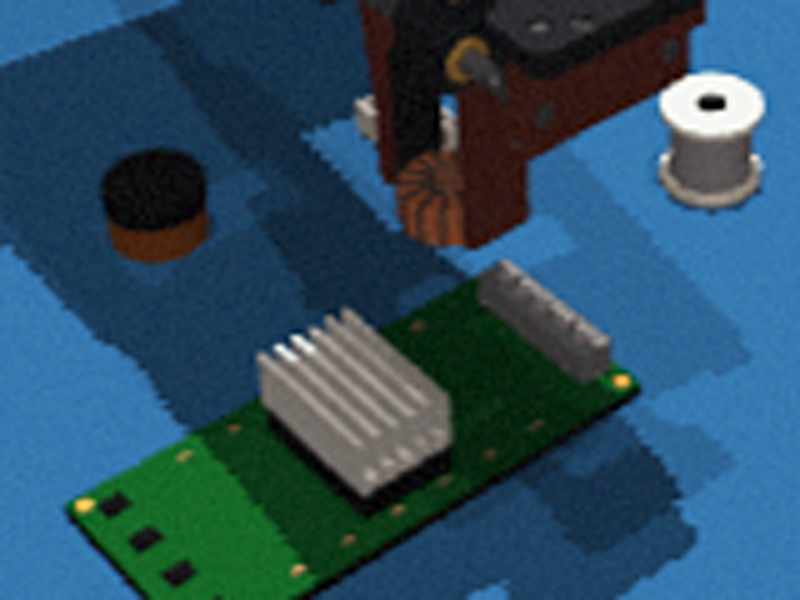

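Call:
arm_command --series '[{"linear":[0,0,0.025],"turn":0},{"linear":[0,0,0.025],"turn":0},{"linear":[0,0,0.018],"turn":0},{"linear":[0,0,0.006],"turn":0},{"linear":[0,0,0.004],"turn":0},{"linear":[0,0,0],"turn":0},{"linear":[0,0,0],"turn":0}]'

```text
t: 19.5
ee_pos: [590.1, -161.3, 30.6]
orientation: [2.398, 2.028, 0.001]
ft_force: [0.5, 0.2, -0.4]
width: 35.6
grasp_force: 30.0
```

Call:
arm_command --series '[{"linear":[0,0,0],"turn":0},{"linear":[0,0,0],"turn":0},{"linear":[0,0,0],"turn":0},{"linear":[0,0,-0.02],"turn":0},{"linear":[0,0,-0.035],"turn":0},{"linear":[0,0,-0.035],"turn":0},{"linear":[0,0,-0.03],"turn":0}]' --jaw 0.3

```text
t: 20.2
ee_pos: [589.5, -161.2, 151.3]
orientation: [2.398, 2.029, 0.001]
ft_force: [0.3, -0.2, -0.2]
width: 57.2
grasp_force: 0.0
```

```bash
python3 plan.py 390.3 363 140 170.5
```

```text
t 20.2 pos [ 589.5 -161.2  151.3] closing deg -9.5 tilt -1.0 width 57.2 grip 0.0
turn -0.0 q6 final 0.91 shift after turn mm [ 484.1 -283.    11.1] before turn [ 484.  -283.2   11.1]
```

Call:
arm_command --series '[{"linear":[0.0346,-0.0202,0],"turn":0},{"linear":[0.0346,-0.0202,0],"turn":0},{"linear":[0.0346,-0.0202,0],"turn":0},{"linear":[0.0346,-0.0202,0],"turn":0},{"linear":[0.0346,-0.0202,0],"turn":0},{"linear":[0.0346,-0.0202,0],"turn":0},{"linear":[0.0346,-0.0202,0],"turn":0},{"linear":[0.0346,-0.0202,0],"turn":0},{"linear":[0.0346,-0.0202,0],"turn":0},{"linear":[0.0346,-0.0202,0],"turn":0}]' --jaw 0.7

```text
t: 21.2
ee_pos: [446.6, 214.9, 149.9]
orientation: [2.398, 2.029, 0.001]
ft_force: [0.8, 0.1, -0.0]
width: 74.5
grasp_force: 0.0
```

Call:
arm_command --series '[{"linear":[0.0346,-0.0202,0],"turn":0},{"linear":[0.0346,-0.0202,0],"turn":0},{"linear":[0.0346,-0.0202,0],"turn":0},{"linear":[0.0346,-0.0202,0],"turn":0},{"linear":[0,0,0],"turn":0},{"linear":[0,0,0],"turn":0}]'

```text
t: 21.8
ee_pos: [390.0, 363.8, 149.6]
orientation: [2.396, 2.032, -0.0]
ft_force: [0.3, -0.7, -0.1]
width: 74.8
grasp_force: 0.0
```

```bash
python3 plan.py 390.3 363 26 170.5
python3 - <<'E'
from h import *
for n in ('top','scene'):
    d=snap(n,n+'6.png'); u,v=map(int,proj(d,(582,-190,10))); f=d['frame'][v-60:v+60,u-80:u+80]
    cv2.imwrite(f'pics/{n}6c.png',cv2.resize(f,None,fx=5,fy=5,interpolation=cv2.INTER_CUBIC)); print(u,v)
E
```

```text
t 21.8 pos [390.  363.8 149.6] closing deg -9.4 tilt -1.0 width 74.8 grip 0.0
turn 0.002 q6 final 0.92 shift after turn mm [ -0.7   0.4 123.6] before turn [ -0.7   0.4 123.6]
422 220
273 338
```

View pics/top6c.png

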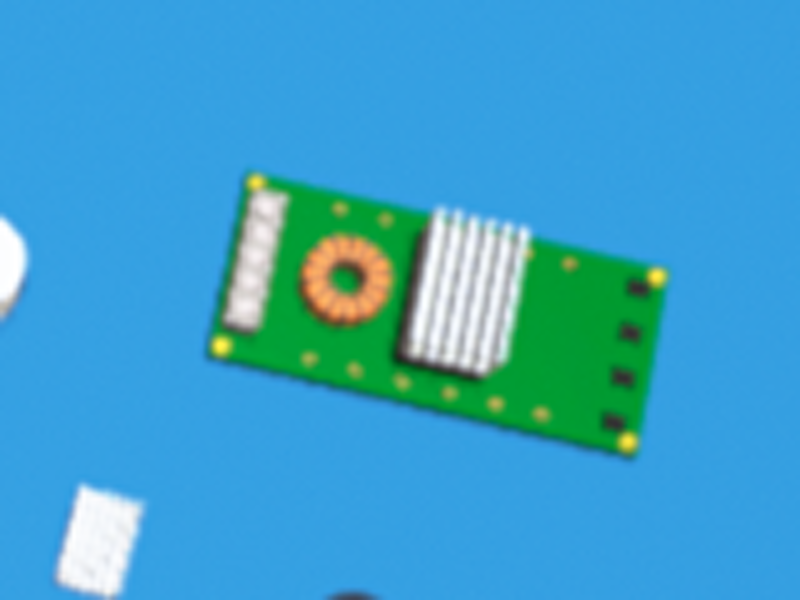

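Run:
```python
from h import *
d=np.load('pics/top6.png.npz')
f=lambda u,v,z: ray(d,342+u/5,160+v/5,z)[:2]
c=[f(*p,6) for p in((250,172),(665,268),(633,458),(208,355))]; o=np.mean(c,0)
x=(c[0]+c[3]-c[1]-c[2]); L=np.linalg.norm(x)/2; x/=2*L; y=np.array([-x[1],x[0]])
print('board',o,L,np.degrees(np.arctan2(x[1],x[0])))
def b(n,p): q=p-o; print(n,q@x,q@y)
b('choke',f(346,280,15)); h=[f(*p,41) for p in((436,208),(530,230),(500,377),(404,360))]
b('sink',np.mean(h,0))
```

```text
board [ 580.75288215 -206.94106335] 181.35939422946257 80.42094707626266
choke 42.17721617875002 -1.5456382605161845
sink -3.305518660202808 0.4032188088418947
```

Call:
arm_command --series '[{"linear":[-0.0007,0.0004,0.03],"turn":0},{"linear":[0,0,0.03],"turn":0},{"linear":[0,0,0.03],"turn":0},{"linear":[0,0,0.02],"turn":0},{"linear":[0,0,0.01],"turn":0},{"linear":[0,0,0.003],"turn":0},{"linear":[0,0,0],"turn":0}]'

```text
t: 22.6
ee_pos: [391.3, 362.2, 26.9]
orientation: [-2.399, -2.028, -0.0]
ft_force: [0.1, -0.0, -0.1]
width: 74.8
grasp_force: 0.0
```

Call:
arm_command --series '[{"linear":[0,0,0],"turn":0},{"linear":[0,0,0],"turn":0},{"linear":[0,0,0],"turn":0},{"linear":[0,0,0],"turn":0},{"linear":[0,0,0],"turn":0},{"linear":[0,0,0],"turn":0}]' --jaw -1

```text
t: 23.2
ee_pos: [390.8, 362.7, 26.9]
orientation: [-2.398, -2.03, -0.0]
ft_force: [-0.5, 0.2, 2.3]
width: 34.5
grasp_force: 30.0
```

```bash
python3 plan.py 600.4 201.4 100 170.5
```

```text
t 23.2 pos [390.8 362.7  26.9] closing deg -9.5 tilt -1.0 width 34.5 grip 30.0
turn -0.0 q6 final 0.49 shift after turn mm [-124.5  233.3  -73.1] before turn [-124.4  233.3  -73.1]
```

Call:
arm_command --series '[{"linear":[0,0,-0.02],"turn":0},{"linear":[0,0,-0.028],"turn":0},{"linear":[0,0,-0.025],"turn":0},{"linear":[-0.0178,0.0333,0],"turn":0},{"linear":[-0.0178,0.0333,0],"turn":0},{"linear":[-0.0178,0.0333,0],"turn":0},{"linear":[-0.0178,0.0333,0],"turn":0},{"linear":[-0.0178,0.0333,0],"turn":0},{"linear":[-0.0178,0.0333,0],"turn":0},{"linear":[-0.0178,0.0333,0],"turn":0}]'

```text
t: 24.2
ee_pos: [601.0, 200.0, 99.5]
orientation: [-2.398, -2.029, 0.001]
ft_force: [1.2, 0.5, -0.6]
width: 34.5
grasp_force: 30.0
```

Call:
arm_command --series '[{"linear":[0,0,0],"turn":0},{"linear":[0,0,0],"turn":0}]'

```text
t: 24.4
ee_pos: [600.0, 200.5, 99.3]
orientation: [-2.399, -2.027, 0.001]
ft_force: [-0.4, -0.6, -0.3]
width: 34.8
grasp_force: 30.0
```

```bash
python3 plan.py 600.4 201.4 33 170.5
python3 - <<'E'
from h import *
d=np.load('pics/top6.png.npz')
f=lambda u,v,z: ray(d,342+u/5,160+v/5,z)[:2]
o=np.array([580.75,-206.94]); a=np.radians(80.45); x=np.array([np.cos(a),np.sin(a)]); y=np.array([-x[1],x[0]])
for n,p in dict(block_in=f(272,263,20),block_out=f(240,257,20),chokeL=f(301,275,13),chokeR=f(392,284,13)).items(): print(n,((p-o)@x).round(1),((p-o)@y).round(1))
# choke by colour, and the board by green mask
h=cv2.cvtColor(d['frame'],cv2.COLOR_BGR2HSV)
for n,m,z in(('choke',(h[...,0]<18)&(h[...,1]>90),7.5+6),('green',(h[...,0]>45)&(h[...,0]<85)&(h[...,1]>120),6)):
    m=m.astype(np.uint8); m[:,:350]=0; m[:170]=0; m[260:]=0; m[:,500:]=0
    c=max(cv2.findContours(m,0,1)[0],key=cv2.contourArea)[:,0,:].astype(float)
    P=np.array([ray(d,u,v,z)[:2] for u,v in c],np.float32); r=cv2.minAreaRect(P); print(n,r,(np.array(r[0])-o)@x)
E
```

```text
t 24.4 pos [600.  200.5  99.3] closing deg -9.6 tilt -1.0 width 34.8 grip 30.0
turn -0.002 q6 final 0.49 shift after turn mm [ 1.   0.3 66.3] before turn [ 1.   0.3 66.3]
block_in 74.6 0.3
block_out 88.2 0.9
chokeL 60.8 0.2
chokeR 22.6 -5.2
choke ((590.4468383789062, -164.59202575683594), (33.524932861328125, 35.54289245605469), 77.98103332519531) 43.36986730124081
green ((581.4074096679688, -206.4394073486328), (182.96299743652344, 83.0828628540039), 80.44453430175781) 0.6027247159443281
```

Call:
arm_command --series '[{"linear":[0.001,0.0003,0.025],"turn":0},{"linear":[0,0,0.025],"turn":0},{"linear":[0,0,0.01],"turn":0},{"linear":[0,0,0.004],"turn":0},{"linear":[0,0,0.003],"turn":0},{"linear":[0,0,0],"turn":0},{"linear":[0,0,0],"turn":0}]'

```text
t: 25.1
ee_pos: [601.1, 202.4, 33.6]
orientation: [2.397, 2.03, 0.002]
ft_force: [-0.5, 0.6, -0.4]
width: 34.6
grasp_force: 30.0
```

Call:
arm_command --series '[{"linear":[0,0,0],"turn":0},{"linear":[0,0,0],"turn":0},{"linear":[0,0,0],"turn":0},{"linear":[0,0,-0.02],"turn":0},{"linear":[0,0,-0.035],"turn":0},{"linear":[0,0,-0.035],"turn":0},{"linear":[0,0,-0.03],"turn":0}]' --jaw 0.4

```text
t: 25.8
ee_pos: [600.8, 202.1, 154.5]
orientation: [2.398, 2.029, 0.001]
ft_force: [-0.2, 0.0, -0.2]
width: 61.3
grasp_force: 0.0
```

Call:
arm_command --series '[{"linear":[0.02,0,0],"turn":0},{"linear":[0.035,-0.03,0],"turn":0},{"linear":[0.035,-0.03,0],"turn":0},{"linear":[0.035,-0.03,0],"turn":0},{"linear":[0.035,-0.03,0],"turn":0},{"linear":[0.035,-0.03,0],"turn":0},{"linear":[0,0,0],"turn":0}]'

```text
t: 26.5
ee_pos: [481.5, 423.9, 151.8]
orientation: [-2.392, -2.035, 0.0]
ft_force: [-0.1, -0.4, 0.0]
width: 61.7
grasp_force: 0.0
```

```bash
python3 meas.py | grep -E "round|relay|jar|spool|flux"
python3 - <<'E'
from h import *
d=snap('top','top7.png'); snap('scene','scene7.png')
E
```

```text
top round [600.9 201.2  88.2  90.2   5.7 600.5 201. ]
top spool [582.1  -8.1  44.2  50.3   3.9 582.   -7.2]
top relay [426.2 173.4  17.1  32.7  78.4 426.2 173.5]
top flux [ 436.1 -170.4   36.7   42.9  137.8  436.5 -170.6]
top jar [579.5 390.   63.9  86.8  50.  579.5 389.7]
scene round [583.7 217.3  90.6 139.5 137.9 595.3 211.3]
scene spool [580.5  -4.7  40.9  88.4 126.4 581.8  -6.2]
scene relay [424.9 174.6  28.5  53.8 121.6 425.2 174.2]
scene flux [ 436.8 -169.    38.4   68.9  144.5  437.7 -169.9]
scene jar [577.8 393.3  63.6 165.3 115.  580.7 388.5]
```

View pics/scene7.png

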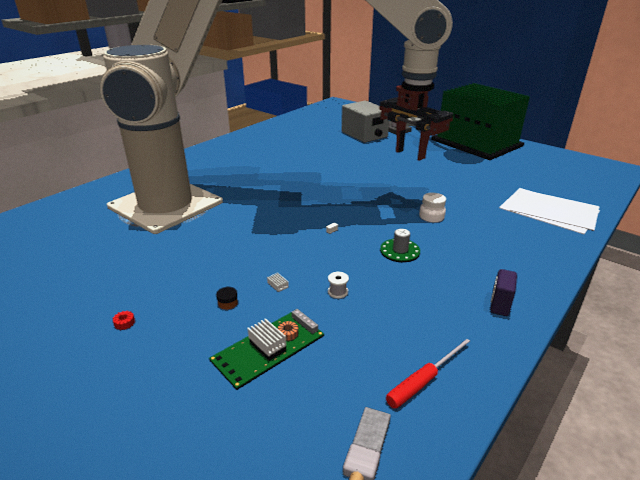

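View pics/top7.png

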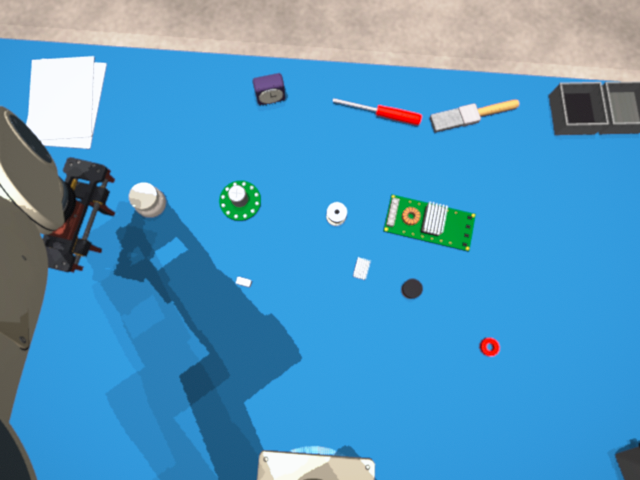

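Everything is placed and the bystanders have not moved. The capacitor stands upright on the round board, at (237,194) in the top view and (402,240) in the scene view. I'll check its centring, then hand in.

Run:
```python
from h import *
d=np.load('pics/top7.png.npz'); h=cv2.cvtColor(d['frame'],cv2.COLOR_BGR2HSV)
m=((h[...,1]<60)).astype(np.uint8); n,l,s,c=cv2.connectedComponentsWithStats(m)
k=max((k for k in range(1,n) if abs(c[k][0]-238)<10 and abs(c[k][1]-196)<12),key=lambda k:s[k][4])
p=ray(d,*c[k],28); print(s[k],c[k],p,np.hypot(p[0]-600.6,p[1]-201.2))
if np.hypot(p[0]-600.6,p[1]-201.2)<9: print(ctrl.close_job())
```

```text
[226 183  21  24 316] [237.06012658 194.86708861] [603.74162399 202.74544414  28.        ] 3.501171078309856
the job is handed in; nothing more can be done
None
```

I placed all four parts and handed the job in at about 27 s of the 90 s. By my camera measurements every position limit is met, with the choke closest: about 43 mm along the board against the 47 mm target (allowed 38–56). The four bystanders stayed where they were; no verdict came back at hand-in.

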